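# Set the length stop of the biscuit gauge

### The arm

A 6-joint arm with a two-finger parallel gripper is mounted at the origin on the work surface; the furniture and walls round the work are solid. World frame = base frame: x ahead of the robot, y to its left, z up, the work surface at z = 0. Lengths are in m, angles in rad, forces in N, time in s.
With the tool pointing down it reaches from about 0.375 to 0.9 m from the base axis. Payload 3.1 kg.
Tool frame: the origin (TCP) lies where the fingers leave the gripper's body, on its centre line; the fingertips stand 73 mm ahead of it and the grasp point (between the pads) lies 54 mm ahead of it (r.hold_point_z is the distance from the TCP to the grasp point, in m); z points along the fingers, y is the direction in which the jaws open and shut (so a half turn about z gives the same grasp; the last joint's range is limited). The gripper opens to 85 mm and grips with 20 to 120 N. Pads are 22 mm wide; open, the fingers measure 114 mm over their backs; the gripper's body (76 mm by 85 mm) begins 54 mm behind the grasp point. The pads swing forward as they close: fully open they stand 13 mm farther back than shut.
Start: joints at [1.105, 0.527, 1.433, -0, 1.181, -0.178], TCP at [0.177, 0.599, 0.304] pointing down, gripper open.
Joint ranges: [-3.08, 3.08], [-0.75, 2.2], [0.22, 2.44], [-1.43, 4.57], [0, 2.65], [-2.85, 2.85]. Speed limits (rad/s): [2.79, 2.79, 3.14, 3.14, 3.14, 3.14].

### API

Orientations are given as a rotation vector (axis times angle).
In Python, from workcell import r gives the robot as it stands.
- The arm moves only by the shell command python3 -m jog 'ROWS' [FORCE]. ROWS is a JSON object of lists of equal length, an entry for each row: "travel": the shift along the world's x, y, z in mm, a list of three; "roll": the turn about the world's z in rad; "claw": the opening, from -1 (shut) to 1 (fully open). A call has 1 to 8 rows; each row shifts and turns the pose as measured when the row begins; what a row does not reach is not made up. A row lasts 1/8 s, in which the tool goes at most 62.5 mm and 10.7 degrees, less where a joint would pass 70% of its speed; a pose out of reach is approached as far as the arm can. A call is refused whole if a number of a shift passes 62.5 or a number of a turn 0.188, either way. A call with a gripper value outside its range is refused whole. The fingers move at their own pace and stop on an object; FORCE is the grip in N (left out, the last holds). Time passes only in rows, so rows that do not move let the fingers close. It gives the time, the measured TCP pose, the force and the opening at its end, in the units of the state.
- r.read_state(): the state, without advancing time (a new reading comes with each control period).
- r.read_camera(name): name is "side" or "top" or "wrist"; returns a dict with "pixels" (420x560x3 uint8, red, green, blue), "fx", "fy", "cx", "cy" (pixels), "position" and "rotation" of the camera in the world; the wrist camera has in their place "tool_from_camera" (4x4, takes a point from camera to tool coordinates, whose origin is the TCP and whose axes are the flange's). Camera axes: x right, y up, looking along -z (the intrinsics and any distortion apply to the point x, -y, -z); pixel columns grow to the right and rows downward; lengths in m; the calibration is good to about 2 mm. A picture is of the moment at which its call begins: read the wrist's pose just before it. There is no depth.
- r.sign_off(): hands the job in, once; it reports no verdict.
The state is a dict: "clock": time; "joint_pos": joint angles; "joint_vel": joint speeds; "effort": joint torques, N m; "ee_pos": TCP position; "tcp_rot": TCP orientation; "force": force on the tool from outside, world axes, zero at the start; "moment": the same for the moment, N m; "opening": opening from 0.0 (shut) to 1.0 (fully open).
Only numpy, scipy, OpenCV 4.12 (cv2) and the standard library are available. Lean on these libraries where they do the work, as an engineer would, in place of code of your own. Each camera call takes 0.05 s, during which the arm holds its last target.

### The job

Set the biscuit-cutting gauge for the next batch: slide its metal stop along the rail by the black knob until the stop's index tongue points at the arrow-shaped mark (not the round one), then let go of it. Leave the trial biscuit lying on the gauge where it is.

Things in the scene. Friction and masses are not known exactly. Their poses are not given: they have to be found in the camera images.
- stop (a joint): position in m of the sliding stop on the rail of the gauge (a wooden board 140 x 410 x 18 mm fixed flat to the table), 0 to 0.24, hard ends. 0 is the end near the trial biscuit; it grows along the +y axis of arrow_mark. About 2.5 N of friction; it stays where it is left. A thin plate reaches from the stop 76 mm across the board, away from the robot; its top is 50 mm above the table.
- stop_knob (a point): centre of the upright black knob on the sliding aluminium stop, 65 mm above the table: a cylinder 24 mm in diameter, 40 mm tall (20 mm above and below this point). It stands on a block 44 x 44 mm, top 38 mm above the table. From the block's side facing the robot sticks the index tongue, 6 mm wide, level with the knob's centre along the rail; it passes above the marks.
- arrow_mark: dark steel arrow, 31 mm long, 6 mm thick, fixed on the board's strip facing the robot. Origin: centre of its underside, 18 mm above the table, 42 mm from the knob's line of travel. x: the arrow's direction (away from the robot, square to the rail); y: along the rail, to the robot's left. A round steel mark, 30 mm across, is on the same strip; either may stand first.
- trial_biscuit: chocolate biscuit, 33 x 69 x 11 mm, lying loose on the gauge's board by the wooden fence at its right end; origin at the centre of its underside. The stop cannot reach it.

How it is judged:
By the outcome, as a careful person would: the job done as asked, in the order asked, and still so for the second after the job is handed in, with the robot touching nothing.
It also fails if it takes over 32 s, if anything falls off the work surface, if the arm or the gripper's body presses on something with over 40 N, if the wrist force passes 120 N, or if a joint passes its speed limit or range.

## Working session

There is one attempt and no reset: what is moved stays moved. The work goes in short steps, Python scripts to look and compute and a shell command to move; the robot and the scene stay as the last step left them, time stands still between calls to the robot, and variables do not carry over. Pictures are saved under pics/ and viewed, and the job is handed in when it is done.

```bash
mkdir -p pics; python3 - <<'E'
from workcell import r
import cv2
for n in ["side","top","wrist"]:
    s=r.read_state()
    c=r.read_camera(n); cv2.imwrite(f"pics/{n}0.png",c["pixels"][:,:,::-1])
    print(n,{k:v for k,v in c.items() if k!="pixels"})
print(s)
E
```

```text
side {'fx': 453.86518072038734, 'fy': 453.86518072038734, 'cx': 285.78545532811296, 'cy': 212.42954865362918, 'position': array([0.23480791, 0.69128978, 0.408308  ]), 'rotation': array([ 0.26956452, -1.60634875, -2.35099407])}
top {'fx': 512.4525347782205, 'fy': 512.4525347782205, 'cx': 272.23585948000067, 'cy': 205.71444811958418, 'position': array([ 0.41767277, -0.05334856,  1.02522764]), 'rotation': array([ 0.06167657, -0.08912683, -1.56375231])}
wrist {'fx': 354.547126569049, 'fy': 354.547126569049, 'cx': 270.18365913923617, 'cy': 208.72241957875124, 'tool_from_camera': array([[ 2.55975874e-04,  9.64291362e-01,  2.64843544e-01,
         6.65404463e-02],
       [ 9.99999041e-01,  1.13728777e-04, -1.38060117e-03,
         7.44982856e-04],
       [-1.36142212e-03,  2.64843643e-01, -9.64290408e-01,
        -7.02593876e-02],
       [ 0.00000000e+00,  0.00000000e+00,  0.00000000e+00,
         1.00000000e+00]])}
{'clock': 0.1, 'joint_pos': array([ 1.10551295e+00,  5.28379492e-01,  1.43379539e+00,  2.42877303e-05,
        1.18140549e+00, -1.78496071e-01]), 'joint_vel': array([-0.00051644, -0.00062586, -0.00360811, -0.00011083,  0.00094645,
        0.00121787]), 'effort': array([-1.72292366e-04, -4.43304920e+01, -1.78586286e+01, -2.34800982e-04,
        3.88751883e-03, -9.28833032e-06]), 'ee_pos': array([0.17652568, 0.59901802, 0.30302072]), 'tcp_rot': array([-4.48863507e-01, -3.10870274e+00,  2.95017182e-03]), 'force': array([ 0.3431896 , -0.0903973 , -0.46781575]), 'moment': array([-0.00075649, -0.01558534, -0.0180859 ]), 'opening': 0.9976490806397393}
```

View pics/top0.png

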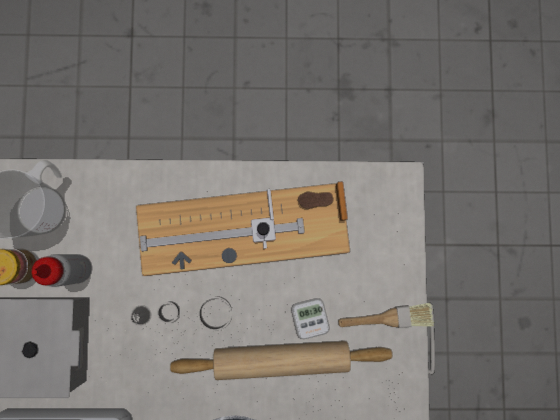

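View pics/side0.png

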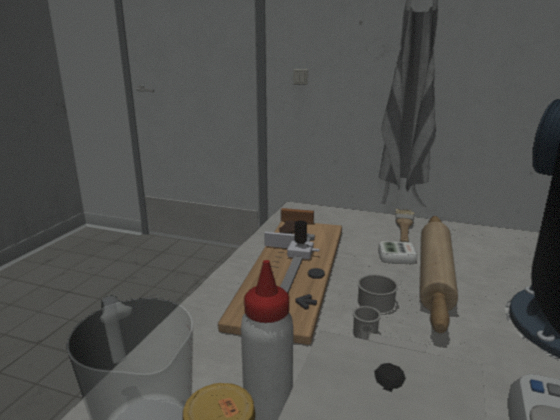

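The top view shows the knob near (263,229), the arrow near (181,260), the round mark near (229,256) and the biscuit at (315,200). I'll enlarge it to get finer positions.

```bash
cat > h.py <<'E'
import numpy as np
from scipy.spatial.transform import Rotation as R
def ray(c,u,v,z,s=None):
    d=np.array([(u-c["cx"])/c["fx"],-(v-c["cy"])/c["fy"],-1.])
    if "position" in c: Rm=R.from_rotvec(c["rotation"]).as_matrix(); p=c["position"]
    else:
        T=np.eye(4);T[:3,:3]=R.from_rotvec(s["tcp_rot"]).as_matrix();T[:3,3]=s["ee_pos"];T=T@c["tool_from_camera"]
        Rm=T[:3,:3];p=T[:3,3]
    d=Rm@d
    return p+d*(z-p[2])/d[2]
def proj(c,P,s=None):
    if "position" in c: Rm=R.from_rotvec(c["rotation"]).as_matrix(); p=c["position"]
    else:
        T=np.eye(4);T[:3,:3]=R.from_rotvec(s["tcp_rot"]).as_matrix();T[:3,3]=s["ee_pos"];T=T@c["tool_from_camera"]
        Rm=T[:3,:3];p=T[:3,3]
    q=Rm.T@(np.array(P)-p)
    return c["cx"]+c["fx"]*q[0]/-q[2], c["cy"]+c["fy"]*-q[1]/-q[2]
E
python3 - <<'E'
import cv2
from workcell import r
im=cv2.imread("pics/top0.png")
cv2.imwrite("pics/top0z.png",cv2.resize(im[180:280,130:290],None,fx=5,fy=5,interpolation=cv2.INTER_CUBIC))
E
```

```text
(no output)
```

View pics/top0z.png

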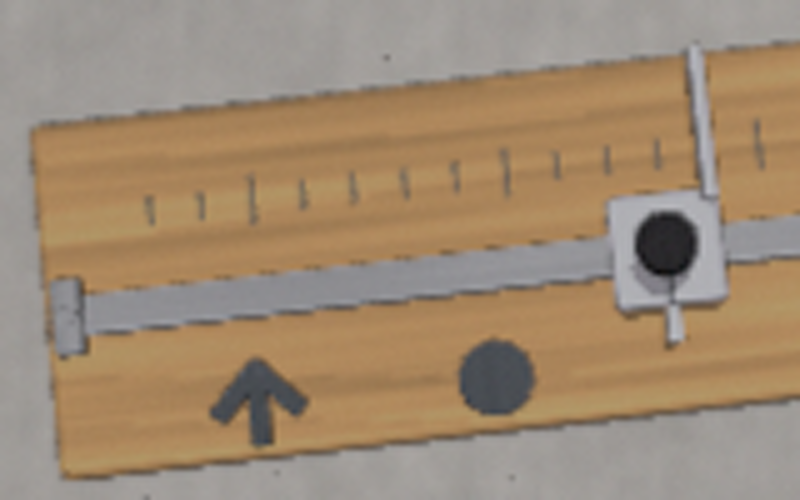

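View pics/wrist0.png

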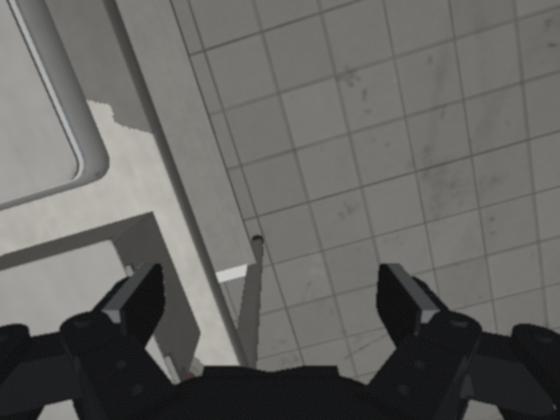

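```bash
python3 - <<'E'
from workcell import r
from h import *
c=r.read_camera("top")
f=lambda x,y,z:ray(c,130+(x+.5)/5-.5,180+(y+.5)/5-.5,z)
K=f(667,243,.085);tip=f(257,358,.024);tail=f(264,443,.024);A=(tip+tail)/2;Rd=f(497,377,.024)
r1=f(100,314,.03);r2=f(790,238,.03)
b1=f(35,128,.018);b2=f(68,478,.018);b3=f(800,400,.018)
for n in "K tip tail A Rd r1 r2 b1 b2 b3".split():print(n,eval(n).round(4))
print(R.from_rotvec(c["rotation"]).as_matrix().round(3))
y=(b2-b3)[:2];y/=np.linalg.norm(y);y2=(r1-r2)[:2];y2/=np.linalg.norm(y2);print(y,y2,np.arctan2(-y[0],y[1]),np.arctan2(-y2[0],y2[1]))
for v in (y,y2):
  print("along",(A-K)[:2]@v,"perp",(A-K)[:2]@[v[1],-v[0]], (A-Rd)[:2]@v)
s=r.read_state();print(s["clock"],R.from_rotvec(s["tcp_rot"]).as_matrix().round(3))
# neighbours
for u,v in [(48,272),(80,270),(88,300),(60,210),(45,165)]:print(u,v,ray(c,u,v,0).round(3),ray(c,u,v,.15).round(3))
E
```

```text
K [ 0.4668 -0.0528  0.085 ]
tip [0.4244 0.106  0.024 ]
tail [0.3917 0.1026 0.024 ]
A [0.408  0.1043 0.024 ]
Rd [0.4175 0.0129 0.024 ]
r1 [0.441  0.1658 0.03  ]
r2 [ 0.4719 -0.1006  0.03  ]
b1 [0.5141 0.1959 0.018 ]
b2 [0.3777 0.1791 0.018 ]
b3 [ 0.4091 -0.1052  0.018 ]
[[ 0.005  0.995 -0.096]
 [-1.     0.007  0.017]
 [ 0.018  0.096  0.995]]
[-0.10992845  0.9939395 ] [-0.11518671  0.99334386] 0.11015106648628943 0.11544295995385372
along 0.16262238649565627 perp -0.041119190028869344 0.09188933938067383
along 0.16283770680871537 perp -0.04025803794836157 0.0918847497533046
0.2 [[-0.959  0.283 -0.001]
 [ 0.283  0.959 -0.001]
 [ 0.    -0.001 -1.   ]]
48 272 [0.382 0.37  0.   ] [0.388 0.308 0.15 ]
80 270 [0.387 0.308 0.   ] [0.391 0.255 0.15 ]
88 300 [0.328 0.29  0.   ] [0.341 0.24  0.15 ]
60 210 [0.505 0.352 0.   ] [0.492 0.293 0.15 ]
45 165 [0.596 0.386 0.   ] [0.57  0.322 0.15 ]
```

```bash
python3 - <<'E'
from workcell import r
from h import *
c=r.read_camera("top");s=r.read_camera("side")
for z in (.1,.15,.2,.25,.3):
  print(z,"top cap",ray(c,47,271,z).round(3),"side tip",ray(s,266,263,z).round(3),"box knob top",ray(c,30,350,z).round(3),"pitcher rim top",ray(c,40,170,z).round(3), "pitcher handle side", ray(s,115,305,z).round(3))
E
```

```text
0.1 top cap [0.388 0.331 0.1  ] side tip [0.456 0.147 0.1  ] box knob top [0.25  0.354 0.1  ] pitcher rim top [0.569 0.352 0.1  ] pitcher handle side [0.589 0.312 0.1  ]
0.15 top cap [0.389 0.31  0.15 ] side tip [0.42  0.235 0.15 ] box knob top [0.259 0.332 0.15 ] pitcher rim top [0.561 0.33  0.15 ] pitcher handle side [0.531 0.373 0.15 ]
0.2 top cap [0.391 0.289 0.2  ] side tip [0.384 0.324 0.2  ] box knob top [0.268 0.31  0.2  ] pitcher rim top [0.553 0.308 0.2  ] pitcher handle side [0.474 0.435 0.2  ]
0.25 top cap [0.393 0.268 0.25 ] side tip [0.348 0.412 0.25 ] box knob top [0.277 0.288 0.25 ] pitcher rim top [0.545 0.286 0.25 ] pitcher handle side [0.416 0.496 0.25 ]
0.3 top cap [0.394 0.248 0.3  ] side tip [0.312 0.5   0.3  ] box knob top [0.286 0.266 0.3  ] pitcher rim top [0.536 0.264 0.3  ] pitcher handle side [0.359 0.558 0.3  ]
```

```bash
python3 -m jog '{"travel":[[0,-20,40],[20,-45,30],[25,-50,0],[25,-50,0]],"roll":[0.1,0.1,0.1,0.1],"claw":[1,1,1,1]}' 40
```

```text
clock: 0.8
ee_pos: [0.2471, 0.4331, 0.3743]
tcp_rot: [-0.208, 3.131, -0.001]
force: [0.8, 0.8, 0.1]
opening: 1.001
```

```bash
python3 -m jog '{"travel":[[25,-54,0],[25,-54,0],[25,-54,0],[25,-54,0],[25,-54,-25],[25,-54,-40],[25,-54,-45],[25,-54,-40]],"roll":[0,0,0,0,0,0,0,-0.02],"claw":[1,1,1,1,1,1,1,1]}'
python3 - <<'E'
from workcell import r
import cv2,pickle
from h import *
s=r.read_state();c=r.read_camera("wrist");cv2.imwrite("pics/w1.png",c["pixels"][:,:,::-1]);pickle.dump((s,c),open("w1.pkl","wb"))
print(s["ee_pos"],R.from_rotvec(s["tcp_rot"]).as_matrix().round(3))
print(proj(c,[.4668,-.0528,.085],s),proj(c,[.408,.1043,.024],s))
E
```

```text
clock: 1.8
ee_pos: [0.4406, 0.0169, 0.2477]
tcp_rot: [-0.178, 3.111, 0.0]
force: [1.5, 0.9, 1.0]
opening: 0.997
[0.44061201 0.01693635 0.24769431] [[-0.993 -0.114  0.026]
 [-0.114  0.993  0.002]
 [-0.026 -0.001 -1.   ]]
(np.float64(165.2182372179045), np.float64(230.82471872093686)) (np.float64(379.00235906890737), np.float64(159.00588874359804))
```

View pics/w1.png

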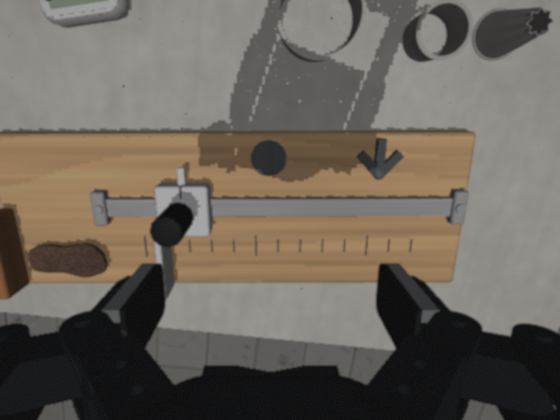

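The wrist picture shows the knob top near (172,226), the tongue at (181,177), the arrow at (380,158) and the round mark at (268,158). My predictions were (165,231) for the knob and (379,159) for the arrow, so they agree to within a few mm. Next I'll move over the knob.

```bash
python3 -m jog '{"travel":[[13,-35,-20],[13,-35,-25],[0,0,0]],"roll":[0,0,0],"claw":[1,1,1]}'
python3 - <<'E'
from workcell import r
import cv2,pickle
from h import *
s=r.read_state();c=r.read_camera("wrist");cv2.imwrite("pics/w2.png",c["pixels"][:,:,::-1])
Rm=R.from_rotvec(s["tcp_rot"]).as_matrix()
print(s["ee_pos"],Rm.round(3),s["joint_vel"].round(2))
print(proj(c,[.4668,-.0528,.085],s),"grasp pt",s["ee_pos"]+Rm[:,2]*.054)
E
```

```text
clock: 2.22
ee_pos: [0.4708, -0.062, 0.1972]
tcp_rot: [-0.166, 3.114, -0.003]
force: [0.7, 1.0, 0.7]
opening: 0.999
[ 0.47084571 -0.06201182  0.19718456] [[-0.994 -0.106  0.024]
 [-0.106  0.994 -0.001]
 [-0.023 -0.003 -1.   ]] [ 0.03 -0.03  0.02  0.01  0.03 -0.  ]
(np.float64(287.12640306387476), np.float64(227.30606496525553)) grasp pt [ 0.47212557 -0.06204804  0.14319974]
```

View pics/w2.png

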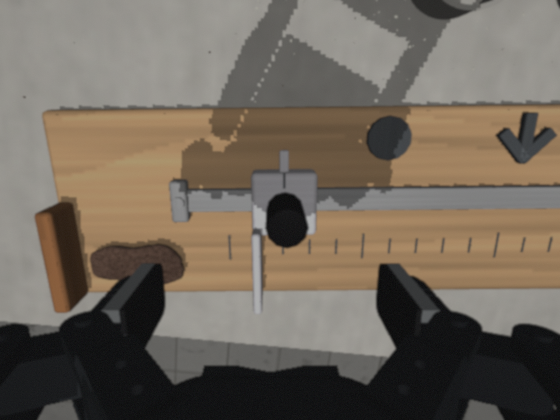

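Knob top seen at about (287,228), which matches the prediction. I'll descend and close.

```bash
python3 -m jog '{"travel":[[-5,9,-20],[0,0,-30],[0,0,-22],[0,0,0]],"roll":[0.006,0,0,0],"claw":[1,1,1,1]}' 40
```

```text
clock: 2.78
ee_pos: [0.4648, -0.0475, 0.1282]
tcp_rot: [-0.183, 3.108, -0.004]
force: [0.5, -0.1, 0.3]
opening: 0.999
```

```bash
python3 -m jog '{"travel":[[1,-5,-5],[0,0,0],[0,0,0],[0,0,0],[0,0,0],[0,0,0]],"roll":[0,0,0,0,0,0],"claw":[1,-1,-1,-1,-1,-1]}' 40
python3 - <<'E'
from workcell import r
import cv2
s=r.read_state();print(s)
for n in("wrist","top"):
  c=r.read_camera(n);cv2.imwrite(f"pics/{n}3.png",c["pixels"][:,:,::-1])
E
```

```text
clock: 3.52
ee_pos: [0.4672, -0.0522, 0.1266]
tcp_rot: [-0.185, 3.103, -0.007]
force: [0.6, 0.3, -2.4]
opening: 0.264
{'clock': 3.525, 'joint_pos': array([-0.35423206,  0.63827929,  1.97559578,  0.0193285 ,  0.49520287,
       -2.06108419]), 'joint_vel': array([ 0.00145449, -0.00119541,  0.00120789,  0.00048202,  0.00319306,
        0.00110578]), 'effort': array([-7.81057938e-02, -3.77909517e+01, -5.66512719e+00, -6.51883031e-02,
       -9.93021391e-02,  1.65114150e-02]), 'ee_pos': array([ 0.46719489, -0.05224123,  0.12659519]), 'tcp_rot': array([-0.18512762,  3.10253105, -0.00729687]), 'force': array([ 0.60901892,  0.27072694, -2.41150791]), 'moment': array([ 0.20048847, -0.01130834,  0.02059121]), 'opening': 0.26417701678821187}
```

View pics/wrist3.png

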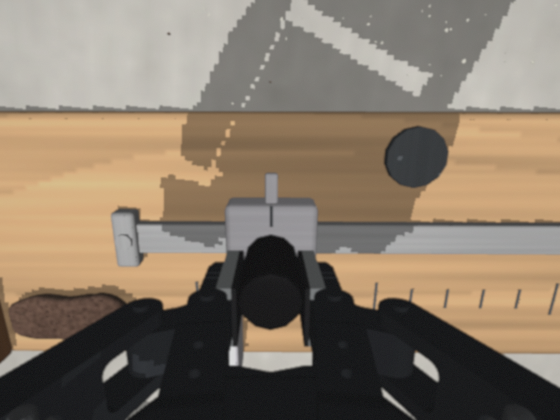

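The pads are on the knob, with an opening of about 22 mm. Now I'll slide it along the rail.

```bash
python3 -m jog '{"travel":[[-1.4,12,0],[-2.8,25,0],[-2.8,25,0],[-2.8,25,0],[-2.8,25,0],[-1.7,15,0],[0,0,0],[0,0,0]],"roll":[0,0,0,0,0,0,0,0],"claw":[-1,-1,-1,-1,-1,-1,-1,-1]}' 40
```

```text
clock: 4.62
ee_pos: [0.4517, 0.0794, 0.1266]
tcp_rot: [-0.187, 3.102, -0.01]
force: [0.5, -3.0, 0.4]
opening: 0.268
```

```bash
python3 -m jog '{"travel":[[-1.8,15,0],[-1.4,12,0],[0,0,0]],"roll":[0,0,0],"claw":[-1,-1,-1]}' 40
python3 - <<'E'
from workcell import r
import cv2,pickle
s=r.read_state();c=r.read_camera("wrist");t=r.read_camera("top");pickle.dump((s,c,t),open("w4.pkl","wb"))
print(s["ee_pos"],s["force"])
cv2.imwrite("pics/w4.png",c["pixels"][:,:,::-1])
cv2.imwrite("pics/w4z.png",cv2.resize(c["pixels"][100:240,180:380,::-1],None,fx=4,fy=4,interpolation=cv2.INTER_CUBIC))
cv2.imwrite("pics/t4z.png",cv2.resize(t["pixels"][180:290,130:260,::-1],None,fx=5,fy=5,interpolation=cv2.INTER_CUBIC))
E
```

```text
clock: 5.0
ee_pos: [0.4485, 0.1064, 0.1266]
tcp_rot: [-0.184, 3.102, -0.011]
force: [0.3, 2.8, 0.8]
opening: 0.27
[0.44848842 0.10639672 0.12657318] [0.33324998 2.84083792 0.82814262]
```

View pics/w4z.png

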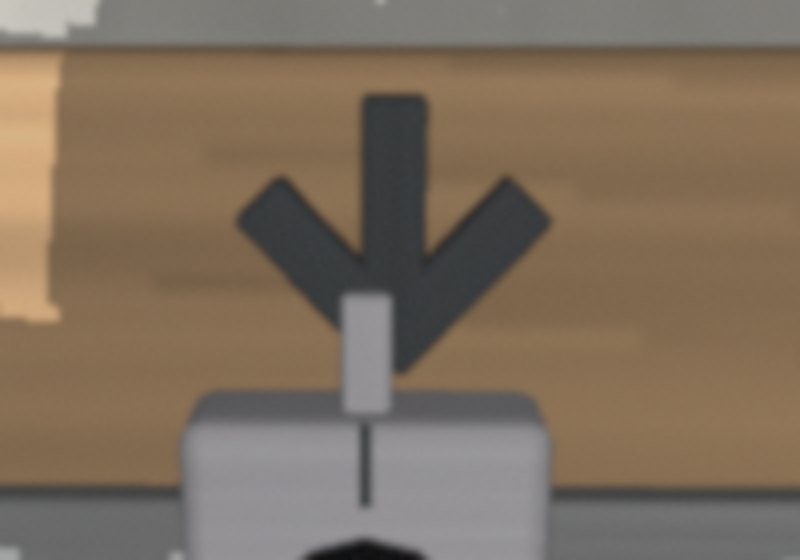

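View pics/t4z.png

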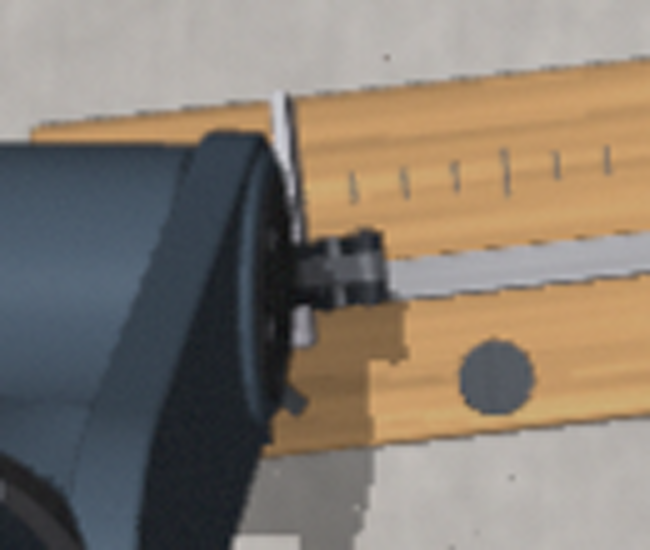

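```bash
cat > m.py <<'E'
import pickle,sys
from h import *
def meas(pk,off,f,tong,arrow,ang=.113):
    s,c=pickle.load(open(pk,"rb"))[:2]
    y=np.array([-np.sin(ang),np.cos(ang)])
    g=lambda p,z:ray(c,off[0]+(p[0]+.5)/f-.5,off[1]+(p[1]+.5)/f-.5,z,s)
    for zt in(.027,.031,.035): print(zt,(np.mean([g(p,.024)[:2] for p in arrow],0)-np.mean([g(p,zt)[:2] for p in tong],0))@y*1000)
    d=(g(arrow[0],.024)-g(arrow[-1],.024))[:2]; print("arrow dir ang",np.arctan2(d[1],d[0]))
E
python3 - <<'E'
from m import *
meas("w4.pkl",(180,100),4,[(367,292),(367,405)],[(401,374),(394,96)])
meas("w4.pkl",(180,100),4,[(367,292)],[(394,199)]) # centroid of barb ends
s,c,_=pickle.load(open("w4.pkl","rb"))
g=lambda a,b,z:ray(c,180+a/4,100+b/4,z,s)
print([np.linalg.norm(g(342,350,z)-g(392,350,z)) for z in(.027,.031,.035)])
E
```

```text
0.027 3.5927290214990597
0.031 3.5810537603660513
0.035 3.569378499233021
arrow dir ang 0.15123931335780938
0.027 3.1458108661360167
0.031 3.1329993177790922
0.035 3.1201877694221603
arrow dir ang 0.0
[np.float64(0.006073806337352068), np.float64(0.005928795548237629), np.float64(0.005783784759123202)]
```

```bash
python3 -m jog '{"travel":[[-0.4,3.2,0],[0,0,0]],"roll":[0,0],"claw":[-1,-1]}' 40
python3 - <<'E'
from workcell import r
import cv2,pickle
s=r.read_state();c=r.read_camera("wrist");pickle.dump((s,c),open("w5.pkl","wb"))
print(s["ee_pos"],s["force"])
cv2.imwrite("pics/w5z.png",cv2.resize(c["pixels"][100:240,180:380,::-1],None,fx=4,fy=4,interpolation=cv2.INTER_CUBIC))
E
```

```text
clock: 5.35
ee_pos: [0.4482, 0.1091, 0.1266]
tcp_rot: [-0.183, 3.102, -0.011]
force: [-0.2, 2.7, 1.0]
opening: 0.266
[0.44818435 0.10905198 0.12656445] [-0.16395362  2.6605368   0.97093672]
```

View pics/w5z.png

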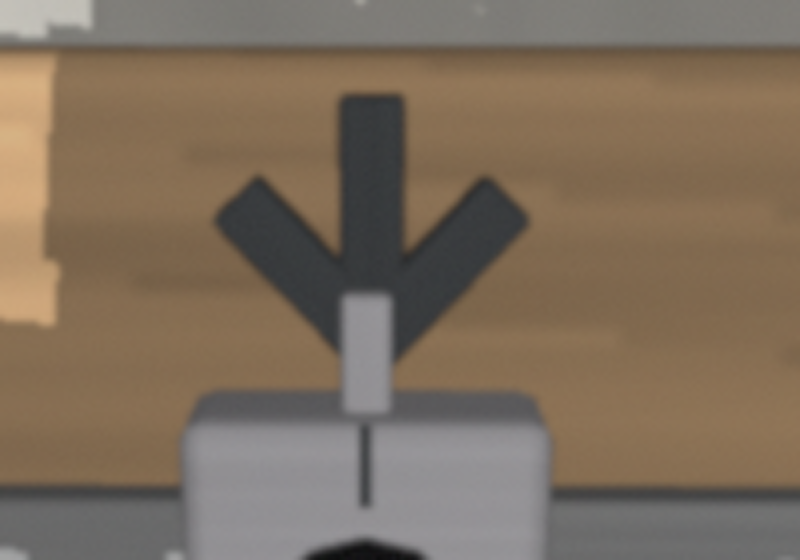

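The tongue (column 367) is about 0.6 mm short of the arrow axis (column 372). I'll make one small nudge, then release gently.

```bash
python3 -m jog '{"travel":[[-0.1,0.8,0],[0,0,0]],"roll":[0,0],"claw":[-1,-1]}' 40
python3 -m jog '{"travel":[[0,0,0],[0,0,0],[0,0,0],[0,0,0],[0,0,0],[0,0,0]],"roll":[0,0,0,0,0,0],"claw":[0.3,0.6,1,1,1,1]}' 20
python3 - <<'E'
from workcell import r
import cv2,pickle
s=r.read_state();c=r.read_camera("wrist");pickle.dump((s,c),open("w6.pkl","wb"))
print(s["ee_pos"],s["force"])
cv2.imwrite("pics/w6z.png",cv2.resize(c["pixels"][100:240,180:380,::-1],None,fx=4,fy=4,interpolation=cv2.INTER_CUBIC))
E
```

```text
clock: 5.65
ee_pos: [0.4481, 0.1095, 0.1266]
tcp_rot: [-0.183, 3.102, -0.011]
force: [-0.3, 1.8, 0.1]
opening: 0.265
clock: 6.4
ee_pos: [0.4478, 0.1093, 0.1265]
tcp_rot: [-0.184, 3.103, -0.012]
force: [-0.8, -0.2, 0.6]
opening: 1.0
[0.44784291 0.10933352 0.12645091] [-0.79353784 -0.15749542  0.63676699]
```

View pics/w6z.png

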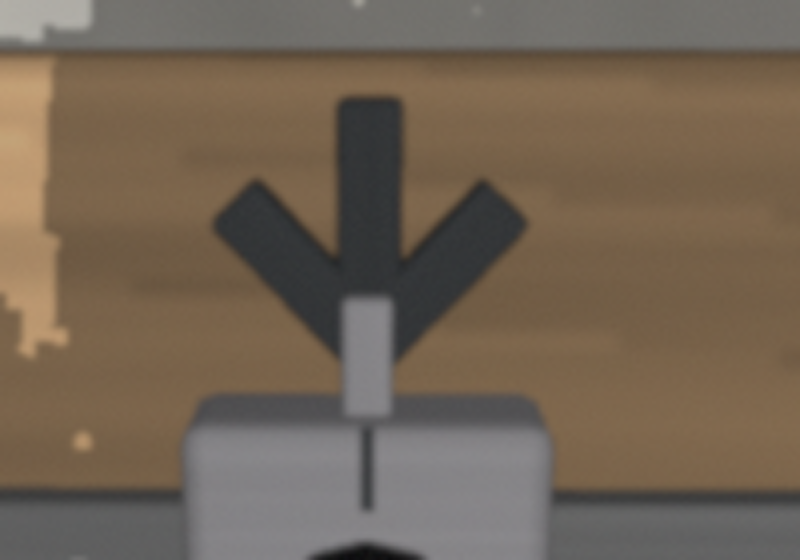

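It's released and aligned to about 0.3 mm: arrow axis at column 370, tongue at 368. I'll retract straight up and check from the top camera.

```bash
python3 -m jog '{"travel":[[0,0,20],[0,0,45],[0,0,50],[0,0,50],[0,-60,20],[0,-60,0],[0,-60,0],[0,0,0]],"roll":[0,0,0,0,0,0,0,0],"claw":[1,1,1,1,1,1,1,1]}'
python3 - <<'E'
from workcell import r
import cv2
from h import *
s=r.read_state();t=r.read_camera("top");w=r.read_camera("wrist")
cv2.imwrite("pics/t7.png",t["pixels"][:,:,::-1])
cv2.imwrite("pics/t7z.png",cv2.resize(t["pixels"][180:290,130:260,::-1],None,fx=5,fy=5,interpolation=cv2.INTER_CUBIC))
cv2.imwrite("pics/w7.png",w["pixels"][:,:,::-1])
print(s["force"],s["joint_vel"].round(3))
E
```

```text
clock: 7.45
ee_pos: [0.4471, -0.0738, 0.3182]
tcp_rot: [-0.191, 3.098, -0.018]
force: [-0.4, -0.1, 0.2]
opening: 0.998
[-0.43301858 -0.05065271  0.2352945 ] [ 0.052 -0.017  0.039  0.038  0.025 -0.005]
```

View pics/t7z.png

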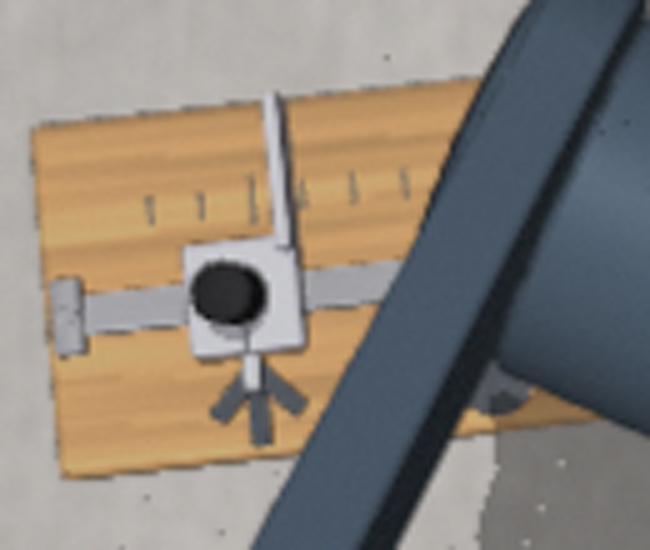

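View pics/w7.png

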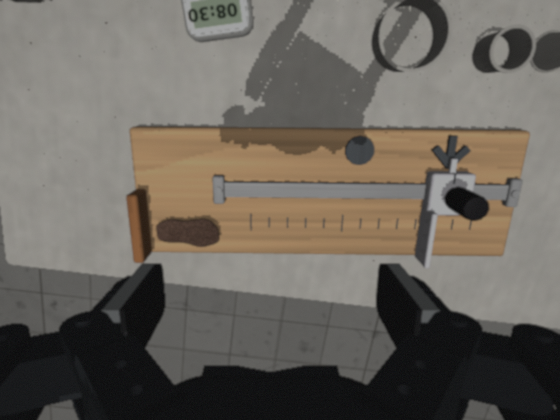

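```bash
python3 - <<'E'
from workcell import r
from h import *
c=r.read_camera("top")
f=lambda x,y,z:ray(c,130+(x+.5)/5-.5,180+(y+.5)/5-.5,z)
y=np.array([-np.sin(.113),np.cos(.113)])
a=(f(257,358,.024)+f(264,443,.024))/2
for z in(.031,.035): print(z,((a-(f(252,390,z)+f(251,355,z))/2)[:2]@y*1000))
print(((a-f(228,293,.085))[:2]@y*1000))
print(r.read_state()["joint_vel"].round(4)); r.sign_off()
E
```

```text
0.031 -1.35546574735329
0.035 -0.7155097618660285
1.4019201118108613
[ 0.0305 -0.0013  0.0062 -0.0017 -0.0014 -0.0025]
the job is handed in; nothing more can be done
```

I slid the stop about 162 mm along the rail by the knob, until its tongue pointed at the arrow-shaped mark. Then I let go, lifted the arm clear and handed the job in at about 7.5 s on the robot clock.

- **Alignment:** The close wrist picture after release put the tongue about 0.3 mm from the arrow's axis. The coarser top camera gave −1.4 to −0.7 mm from the tongue and +1.4 mm from the knob top. Those two disagree in sign but are within its roughly 2 mm calibration.
- **Biscuit:** The last wrist view shows the trial biscuit still lying by the fence. I judged that by eye and did not measure it.
- **Forces:** Every reading I took stayed at about 3 N or less.
- **At hand-in:** The gripper was open, well above the gauge and touching nothing. The arm had a small leftover joint motion of about 0.03 rad/s.

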